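# Level the marble slab with a wedge shim

## Task

The marble slab on the levelling stand hangs low at its front. Slide the wedge shim along the bench, thin edge first and square to the slab, under the foot in the middle of the slab's low front edge until the bubble of the spirit level on the slab stands between its two black lines, then let go, leaving the slab resting on the shim. Creep up on it: do not let the bubble run far past the lines, do not touch the slab with the gripper, keep the shim flat on the bench, and do not disturb the dish, stopper, marker and timer.

Things in the scene. Friction and masses are not known exactly. Their poses are not given: they have to be found in the camera images.
- stand: Grey U-shaped frame fixed to the bench, 204 mm wide (y), about 160 mm deep. Origin on the bench under the middle of the slab; z up; -x is the open front (the slab's low side), +x the rear with the hinge rail. Side runners at y = +-92 mm, 20 mm wide, 12 mm high, each with a rest screw near the front; the 164 mm between them is open for the shim. Place and yaw vary.
- slab: White marble slab, 150 (x) x 200 (y) x 18 mm, 0.9 kg, hinged at the stand's rear. Origin on the hinge axis (along y), at stand x = +60 mm, 30 mm above the bench; x axis like the stand's. Front edge at stand x = -75 mm; underside 30 mm, top 48 mm above the bench when level. By its weight it rests 0.05 rad low at the front.
- foot_mount (a point): Point on the slab's underside at the root of its one steel foot (18 mm ball end): stand x = -57 mm, y = 0, 18 mm behind the front edge. The foot is screwed out by a different, unknown amount each time: its underside would be 9.5 to 15.5 mm above the bench with the slab level; it starts 6 mm lower, clear of the bench.
- bubble (a joint): Pale 16 mm bubble in the green vial of the aluminium spirit level (120 x 30 x 20 mm) screwed on the slab along x at y = +55 mm. Metres: 0 = midway between the two black lines (22 mm apart: between them = within 0.003); negative = to the rear, front low (-0.025 at the start); positive = front high. 5 mm per 0.01 rad; 1 mm takes about 1.4 mm of shim travel once the foot bears.
- wedge: Loose aluminium wedge shim, 160 (x) x 95 (y) x 19 mm, about 0.28 kg. Origin at the centre of its underside; +x points to the thin edge (x = +80 mm, 2.5 mm thick). The top rises evenly to 19 mm at x = -20 mm and is flat from there to the tail (x = -80 mm). Starts before the slab, off its centre line, up to 0.4 rad from square. Square: its x axis parallel to the stand's.
- pocket (a point): Centre of the floor of the shim's finger pocket in its tail: 38 mm long (x) x 46 mm wide (y), 14 mm deep, floor 5 mm above the bench, 45 mm behind the shim's origin, 125 mm behind the thin edge. The wall behind it is 16 mm thick. Shut fingers in it can push, pull and steer the shim; spread against its side walls they also turn it.
- dish: Bystander: clear glass dish, 64 mm across, 12 mm high; origin at the centre of its underside.
- stopper: Bystander: black rubber stopper, 28 mm across, 31 mm high; origin at the centre of its underside.
- marker: Bystander: white and red marker pen lying down, 146 x 13 mm; origin at the centre of its underside.
- timer: Bystander: small white timer, 62 x 62 x 19 mm; origin at the centre of its underside.
Mind the look-alikes: they are no part of the job. Of the things that look like the wedge, the larger one is meant.

How it is judged:
At the end, for the whole second after the job is handed in: The bubble stands between the black lines (within 3 mm of the middle), the slab's weight rests on the shim, which lies still and flat on the bench, square to the stand within 0.2 rad (value of joint bubble between -0.003 and 0.003 m and contact force between wedge and slab above 0.5 N and angle between the x axis of wedge and the x axis of stand, either way round below 0.2 rad and angle between wedge's own z axis and vertical below 0.03 rad and linear speed of wedge below 0.005 m/s); the robot touches nothing.
It fails at once if the bubble ran more than 12 mm past the middle (slab lifted too high) (value of joint bubble above 0.012 m).
It fails at once if the gripper pressed on the slab (contact force between the fingers and slab above 1 N).
It fails at once if the shim was lifted off the bench (height (world z) of wedge above 0.015 m).
It fails at once if the dish, stopper, marker or timer was moved by more than 20 mm (distance of any of dish, stopper, marker, timer from where it was at the start of the episode above 0.02 m).
It also fails if it takes over 56 s, if anything falls off the work surface, if the arm or the gripper's body presses on something with over 40 N, if the wrist force passes 120 N, or if a joint passes its speed limit or range.

## Robot

A 7-joint arm with a two-finger parallel gripper is mounted at the origin on a cart in front of the work surface, level with it; the furniture and walls round the work are solid. World frame = base frame: x ahead of the robot, y to its left, z up, the work surface at z = 0. Lengths are in m, angles in rad, forces in N, time in s.
With the tool pointing down it reaches from about 0.4 to 0.9 m from the base axis. Payload 5.5 kg.
Tool frame: the origin (TCP) lies at the very end of the fingers, on their centre line; the grasp point (between the pads) lies 19 mm behind it (grasp_offset is the z of the grasp point in the tool frame, in m); z points along the fingers, y is the line along which they close (so a half turn about z gives the same grasp; the last joint's range is limited). The gripper opens to 85 mm and grips with 20 to 120 N. Pads are 22 mm wide; open, the fingers measure 114 mm over their backs; the gripper's body (76 mm by 85 mm) begins 54 mm behind the grasp point. The pads swing forward as they close: fully open they stand 13 mm farther back than shut.
Start: joints at [-1.008, 0.501, -0.427, 1.55, 0.221, 1.138, -0.21], TCP at [0.192, 0.621, 0.231] pointing down, gripper open.
Joint ranges: [-2.88, 2.88], [-0.31, 2.03], [-1.54, 1.56], [0.2, 2.42], [-1.41, 4.55], [0.19, 2.02], [-2.57, 2.57]. Speed limits (rad/s): [2.57, 2.57, 3.14, 3.14, 3.14, 3.14, 3.14].

## Interface

Orientations are given as [roll, pitch, yaw] about the fixed x, y, z axes, in that order (R = Rz(yaw) Ry(pitch) Rx(roll)).
In Python, from bench import read_state, capture, finish_job, grasp_offset gives the robot as it stands.
- The arm moves only by the tool apply_moves, never from a script. Its argument "steps" is a list of rows, each an object of numbers: "rx", "ry", "rz": the turn, a rotation vector about the tool's x, y, z in units of 6 degrees (1.0 is 6 degrees); "dx", "dy", "dz": the shift along the tool's x, y, z in units of 25 mm (1.0 is 25 mm); "hand": the finger opening in mm, from 0 to 85.4. A call has 1 to 12 rows; each row is the pose to reach, as a shift and turn from the pose commanded when the call began, along the tool's axes at that moment; what a row does not reach only later rows make up. A row lasts 1/10 s, in which the tool goes at most 50 mm and 8.59 degrees, less where a joint would pass 70% of its speed; a pose out of reach is approached as far as the arm can. A call with a gripper value outside its range is refused whole. The fingers move at their own pace and stop on an object; the grip force is fixed at half the most. Time passes only in rows, so rows that repeat a pose let the fingers close. It gives the time, the measured TCP pose, the force, the opening and the grip force at its end, in the units of the state.
- read_state(): the state, without advancing time (a new reading comes with each control period).
- capture(name): name is "scene" or "top" or "wrist"; returns a dict with "frame" (384x512x3 uint8, red, green, blue), "fx", "fy", "cx", "cy" (pixels), "dist" ([k1, k2, p1, p2, k3] as OpenCV has them; the pictures are not rectified), "extrinsics" (4x4, takes a point from camera to world coordinates); the wrist camera has in their place "hand_eye" (4x4, takes a point from camera to tool coordinates, whose origin is the TCP and whose axes are the flange's). Camera axes: x right, y down, z forward; pixel columns grow to the right and rows downward; lengths in m; the calibration is good to about 2 mm. A picture is of the moment at which its call begins: read the wrist's pose just before it. There is no depth.
- finish_job(): hands the job in; it is judged then, once.
The state is a dict: "time": time; "qpos": joint angles; "qvel": joint speeds; "effort": joint torques, N m; "ee_pos": TCP position; "ee_rot": TCP orientation; "ft_force": force on the tool from outside, world axes, zero at the start; "wrist_torque": the same for the moment, N m; "finger_gap": finger opening in m; "gripper_force": force on a finger pad.
Only numpy, scipy, OpenCV 4.12 (cv2) and the standard library are available. Lean on these libraries where they do the work, as an engineer would, in place of code of your own. Each camera call takes 0.05 s, during which the arm holds its last target. There are 200 camera calls.

## Working session

There is one attempt and no reset: what is moved stays moved. The work goes in short steps, Python scripts to look and compute and a tool call to move; the robot and the scene stay as the last step left them, time stands still between calls to the robot, and variables do not carry over. Pictures are saved under pics/ and viewed, at most 10 in all, crops included, and the job is handed in when it is done.

Besides the shell and the picture viewer there is one more tool, called by a JSON object that holds its "method" and its "body", one argument or row to a line. apply_moves: Moves the arm, as the interface text tells. Its arguments: {"type":"object","properties":{"steps":{"type":"array","items":{"type":"object","properties":{"rx":{"type":"number"},"ry":{"type":"number"},"rz":{"type":"number"},"dx":{"type":"number"},"dy":{"type":"number"},"dz":{"type":"number"},"hand":{"type":"number"}}}}},"required":["steps"]}

```bash
mkdir -p pics; ls
cat > h.py <<'E'
import numpy as np, cv2
from bench import read_state, capture, finish_job, grasp_offset
from scipy.spatial.transform import Rotation as R
def save(n,f,roi=None,s=1):
    if roi: x0,y0,x1,y1=roi; f=f[y0:y1,x0:x1]
    if s!=1: f=cv2.resize(f,None,fx=s,fy=s,interpolation=cv2.INTER_CUBIC)
    cv2.imwrite('pics/'+n,f[:,:,::-1])
def ext(c,st=None):
    if 'extrinsics' in c: return np.array(c['extrinsics'])
    T=np.eye(4); T[:3,:3]=R.from_euler('xyz',st['ee_rot']).as_matrix(); T[:3,3]=st['ee_pos']
    return T@np.array(c['hand_eye'])
def KD(c): return np.array([[c['fx'],0,c['cx']],[0,c['fy'],c['cy']],[0,0,1.]]),np.array(c['dist'],float)
def ray(c,px,z,st=None):
    K,D=KD(c); u=cv2.undistortPoints(np.array(px,float).reshape(-1,1,2),K,D).reshape(-1,2)
    T=ext(c,st); d=np.c_[u,np.ones(len(u))]@T[:3,:3].T; o=T[:3,3]
    return o+d*((z-o[2])/d[:,2])[:,None]
def proj(c,P,st=None):
    K,D=KD(c); T=np.linalg.inv(ext(c,st)); r=cv2.Rodrigues(T[:3,:3])[0]
    return cv2.projectPoints(np.array(P,float).reshape(-1,1,3),r,T[:3,3],K,D)[0].reshape(-1,2)
E
python3 - <<'E'
from h import *
print(read_state())
a=capture('top');b=capture('scene');
save('a.png',np.vstack([a['frame']]),s=1.5); save('b.png',b['frame'],s=1.5)
print(ext(a).round(3),ext(b).round(3),a['fx'])
E
```

```text
pics
{'time': 0.0, 'qpos': array([-1.00780055,  0.50187764, -0.42676905,  1.55145501,  0.22079046,
        1.13828301, -0.21030789]), 'qvel': array([ 0.00062756, -0.00106436, -0.00037652,  0.00023606, -0.00106852,
        0.00025898,  0.00121956]), 'effort': array([-1.33935091e-04, -5.69520950e+01, -5.81609040e+00, -2.80930316e+01,
        1.05821065e-02,  1.20729074e-02, -2.10821355e-06]), 'ee_pos': array([0.19180661, 0.62032838, 0.23023662]), 'ee_rot': array([-3.13962389e+00, -7.50062774e-05,  2.84182133e+00]), 'ft_force': array([-0.58282465,  0.42242601,  0.41739801]), 'wrist_torque': array([ 0.01145731, -0.03298948,  0.03406395]), 'gripper_force': 0.0, 'finger_gap': 0.08554835454807994}
[[-1.600e-02 -9.910e-01  1.360e-01  3.560e-01]
 [-1.000e+00  1.600e-02 -3.000e-03 -2.000e-02]
 [ 1.000e-03 -1.360e-01 -9.910e-01  1.269e+00]
 [ 0.000e+00  0.000e+00  0.000e+00  1.000e+00]] [[ 0.608 -0.421  0.673 -0.398]
 [-0.794 -0.34   0.504 -0.697]
 [ 0.016 -0.841 -0.541  0.801]
 [ 0.     0.     0.     1.   ]] 399.9726743086969
```

View pics/a.png

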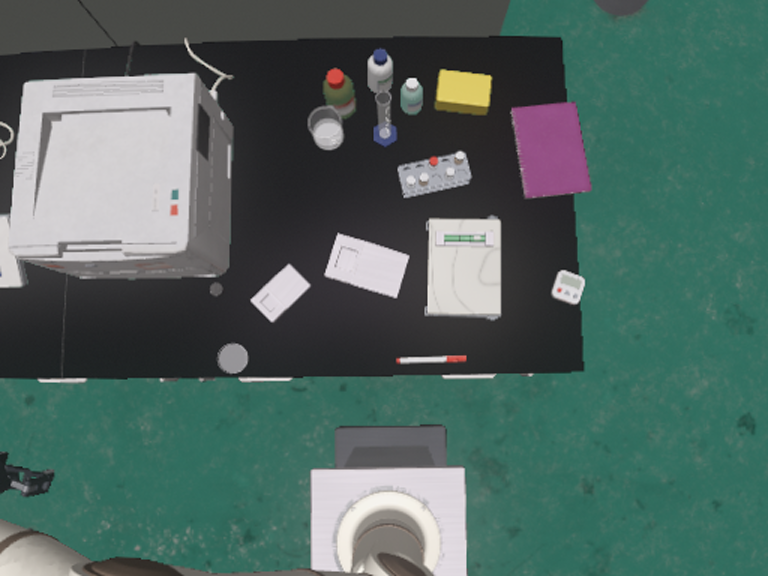

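View pics/b.png

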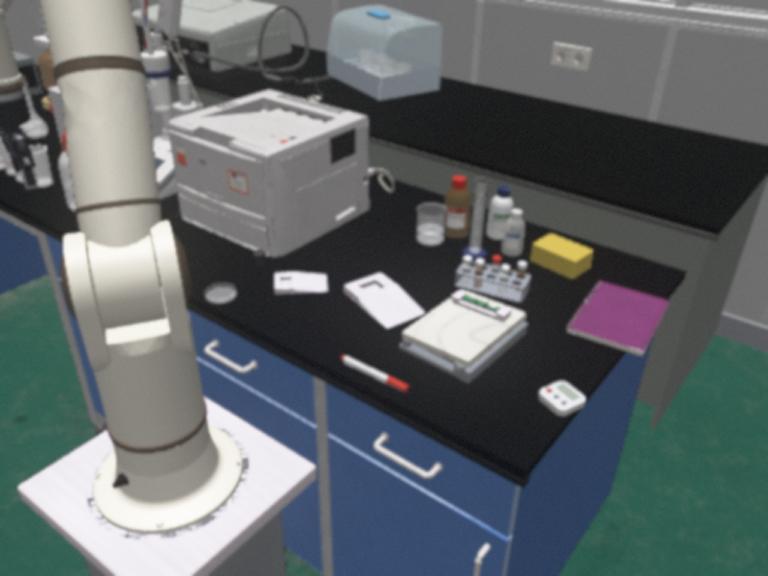

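Run:
```python
from h import *
a=capture('top'); f=a['frame']
save('c.png',f,(155,135,345,225),4)
hsv=cv2.cvtColor(f,cv2.COLOR_RGB2HSV)
m=((hsv[...,2]>135)&(hsv[...,1]<60)).astype('u1')*255 if 0 else (((hsv[...,2]>135)&(hsv[...,1]<60))*255).astype(np.uint8)
m[:, :160]=0; m[:135]=0; m[230:]=0
for c in cv2.findContours(m,cv2.RETR_EXTERNAL,cv2.CHAIN_APPROX_NONE)[0]:
    if cv2.contourArea(c)<400: continue
    p=cv2.approxPolyDP(cv2.convexHull(c),4,True).reshape(-1,2)
    print(cv2.contourArea(c),cv2.minAreaRect(c)); print(p.tolist())
    for z in (0.0025,.019,.041,.048): print(z,ray(a,p,z)[:,:2].round(3).tolist())
```

```text
718.0 ((186.5, 194.5), (21.213205337524414, 35.355342864990234), 45.0)
[[193, 176], [206, 190], [181, 214], [167, 199]]
0.0025 [[0.582, 0.202], [0.536, 0.16], [0.46, 0.24], [0.509, 0.286]]
0.019 [[0.579, 0.199], [0.533, 0.158], [0.458, 0.236], [0.507, 0.282]]
0.041 [[0.575, 0.196], [0.53, 0.155], [0.457, 0.232], [0.504, 0.276]]
0.048 [[0.574, 0.194], [0.529, 0.154], [0.456, 0.231], [0.503, 0.275]]
1467.5 ((244.21080017089844, 176.5648651123047), (50.72981262207031, 30.65845489501953), 17.10272979736328)
[[225, 155], [272, 170], [264, 198], [216, 183]]
0.0025 [[0.649, 0.099], [0.597, -0.052], [0.507, -0.025], [0.558, 0.128]]
0.019 [[0.645, 0.097], [0.594, -0.052], [0.505, -0.025], [0.555, 0.126]]
0.041 [[0.64, 0.095], [0.59, -0.051], [0.502, -0.025], [0.552, 0.123]]
0.048 [[0.639, 0.095], [0.589, -0.051], [0.501, -0.025], [0.551, 0.123]]
3041.5 ((308.0, 178.0), (68.0, 50.0), 90.0)
[[332, 146], [333, 210], [283, 209], [284, 148]]
0.0025 [[0.674, -0.25], [0.465, -0.244], [0.471, -0.085], [0.669, -0.093]]
0.019 [[0.67, -0.247], [0.463, -0.241], [0.469, -0.084], [0.665, -0.092]]
0.041 [[0.664, -0.243], [0.462, -0.237], [0.467, -0.083], [0.66, -0.091]]
0.048 [[0.662, -0.241], [0.461, -0.236], [0.467, -0.083], [0.658, -0.09]]
```

View pics/c.png

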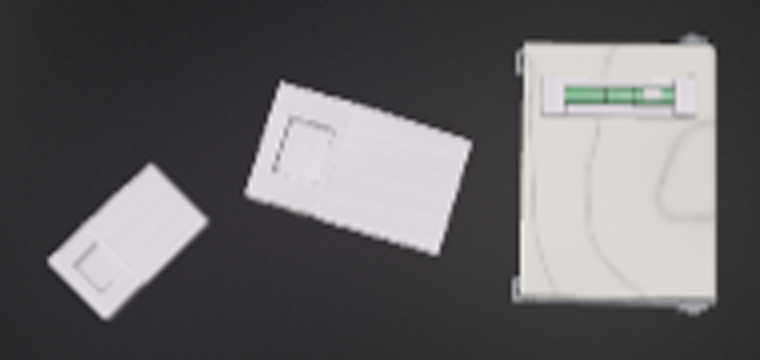

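```bash
cat >> h.py <<'E'
def go(p,yaw,ref=None):
    """rows units from current measured pose; tool down"""
    s=read_state(); r0=R.from_euler('xyz',s['ee_rot']); 
    d=r0.inv().apply(np.array(p)-s['ee_pos'])/.025
    rv=(r0.inv()*R.from_euler('xyz',[np.pi,0,yaw])).as_rotvec()
    return 'd',d.round(3),'r',np.degrees(rv/6).round(3)
E
python3 - <<'E'
from h import *
w=capture('wrist'); print(np.array(w['hand_eye']).round(3),w['fx'],w['cx'])
y=np.radians(72.3)
print(go([.59,.08,.25],y))
for p in ([.59,.08,.25],[.58,-.02,.3]):
    st=dict(ee_pos=np.array(p),ee_rot=[np.pi,0,y])
    print(proj(w,[[.60,.11,.02],[.552,-.038,0],[.467,-.083,.04],[.66,-.09,.04],[.66,-.24,.048],[.46,-.236,.048]],st).round())
E
```

```text
[[-0.    -0.966 -0.259  0.066]
 [ 1.    -0.    -0.    -0.001]
 [-0.    -0.259  0.966 -0.144]
 [ 0.     0.     0.     1.   ]] 302.00005137835757 259.3000082234926
('d', array([-21.601, -15.96 ,  -0.756]), 'r', array([-9.0000e-03,  9.0000e-03,  1.5088e+01]))
[[260. 140.]
 [260. 249.]
 [210. 308.]
 [350. 274.]
 [375. 366.]
 [241. 398.]]
[[244.  61.]
 [246. 174.]
 [198. 227.]
 [330. 192.]
 [356. 286.]
 [228. 319.]]
```

{"method": "apply_moves", "body": {
  "steps": [
    {"dx": -1.5, "dy": -1.3, "dz": -0.9, "rz": 1, "hand": 5},
    {"dx": -3, "dy": -2.6, "dz": -1.9, "rz": 2, "hand": 5},
    {"dx": -4.5, "dy": -3.9, "dz": -2, "rz": 3.2, "hand": 5},
    {"dx": -6, "dy": -5.2, "dz": -2, "rz": 4.4, "hand": 5},
    {"dx": -7.5, "dy": -6.5, "dz": -2, "rz": 5.6, "hand": 5},
    {"dx": -9, "dy": -7.8, "dz": -2, "rz": 6.8, "hand": 5},
    {"dx": -10.5, "dy": -9.1, "dz": -2, "rz": 8, "hand": 5},
    {"dx": -12, "dy": -10.4, "dz": -2, "rz": 9.2, "hand": 5},
    {"dx": -13.5, "dy": -11.7, "dz": -2, "rz": 10.4, "hand": 5},
    {"dx": -15, "dy": -13, "dz": -2, "rz": 11.6, "hand": 5},
    {"dx": -16.5, "dy": -14.3, "dz": -2, "rz": 12.8, "hand": 5},
    {"dx": -18, "dy": -15.6, "dz": -2, "rz": 14, "hand": 5}
  ]
}}

```text
invalid input at $.steps[0]: expected keys rx, ry, rz, dx, dy, dz, hand
```

{"method": "apply_moves", "body": {
  "steps": [
    {"hand": 5},
    {"hand": 5}
  ]
}}

```text
invalid input at $.steps[0]: expected keys rx, ry, rz, dx, dy, dz, hand
```

Run:
```python
from h import *
print(go([.58,0,.28],np.radians(72.3)), read_state()['ee_pos'],read_state()['qpos'])
```

```text
('d', array([-22.164, -19.136,  -1.952]), 'r', array([-9.0000e-03,  9.0000e-03,  1.5088e+01])) [0.19181989 0.62060663 0.23064015] [-1.00785492  0.50152338 -0.4268672   1.55103998  0.22081422  1.13829469
 -0.21028287]
```

{"method": "apply_moves", "body": {
  "steps": [
    {"dx": -1.5, "dy": -1.3, "dz": -0.9, "rx": 0, "ry": 0, "rz": 1, "hand": 5},
    {"dx": -3, "dy": -2.6, "dz": -1.9, "rx": 0, "ry": 0, "rz": 2, "hand": 5},
    {"dx": -4.5, "dy": -3.9, "dz": -2, "rx": 0, "ry": 0, "rz": 3.2, "hand": 5},
    {"dx": -6, "dy": -5.2, "dz": -2, "rx": 0, "ry": 0, "rz": 4.4, "hand": 5},
    {"dx": -7.5, "dy": -6.5, "dz": -2, "rx": 0, "ry": 0, "rz": 5.6, "hand": 5},
    {"dx": -9, "dy": -7.8, "dz": -2, "rx": 0, "ry": 0, "rz": 6.8, "hand": 5},
    {"dx": -10.5, "dy": -9.1, "dz": -2, "rx": 0, "ry": 0, "rz": 8, "hand": 5},
    {"dx": -12, "dy": -10.4, "dz": -2, "rx": 0, "ry": 0, "rz": 9.2, "hand": 5},
    {"dx": -13.5, "dy": -11.7, "dz": -2, "rx": 0, "ry": 0, "rz": 10.4, "hand": 5},
    {"dx": -15, "dy": -13, "dz": -2, "rx": 0, "ry": 0, "rz": 11.6, "hand": 5},
    {"dx": -16.5, "dy": -14.3, "dz": -2, "rx": 0, "ry": 0, "rz": 12.8, "hand": 5},
    {"dx": -18, "dy": -15.6, "dz": -2, "rx": 0, "ry": 0, "rz": 14, "hand": 5}
  ]
}}

```text
time: 1.4
ee_pos: [0.5044, 0.1185, 0.2815]
ee_rot: [3.141, -0.0, 1.371]
ft_force: [0.7, 0.8, -0.4]
finger_gap: 0.0053
gripper_force: 0.0
```

Run:
```python
from h import *
print(go([.58,0,.28],np.radians(72.3)), read_state()['ee_pos'],read_state()['qpos'])
```

```text
('d', array([-4.043,  3.905,  0.06 ]), 'r', array([ 0.004, -0.003,  1.041])) [0.50439248 0.11845302 0.281504  ] [-0.34164932  0.18309247  0.06737362  1.83459129 -0.01372237  1.12383359
 -0.4694263 ]
```

{"method": "apply_moves", "body": {
  "steps": [
    {"dx": -1.4, "dy": 1.3, "dz": 0, "rx": 0, "ry": 0, "rz": 0.5, "hand": 5},
    {"dx": -2.8, "dy": 2.6, "dz": 0, "rx": 0, "ry": 0, "rz": 1, "hand": 5},
    {"dx": -4, "dy": 3.9, "dz": 0, "rx": 0, "ry": 0, "rz": 1.04, "hand": 5},
    {"dx": -4, "dy": 3.9, "dz": 0, "rx": 0, "ry": 0, "rz": 1.04, "hand": 5},
    {"dx": -4, "dy": 3.9, "dz": 0, "rx": 0, "ry": 0, "rz": 1.04, "hand": 5}
  ]
}}

```text
time: 1.9
ee_pos: [0.58, 0.002, 0.2807]
ee_rot: [-3.141, 0.0, 1.264]
ft_force: [0.8, 0.1, 0.5]
finger_gap: 0.0048
gripper_force: 0.0
```

Run:
```python
from h import *
st=read_state(); w=capture('wrist'); f=w['frame']; save('d.png',f,s=1.5)
print(st['ee_pos'],st['ee_rot'])
np.savez('d.npz',f=f,p=st['ee_pos'],r=st['ee_rot'])
hsv=cv2.cvtColor(f,cv2.COLOR_RGB2HSV)
m=(((hsv[...,2]>120)&(hsv[...,1]<60))*255).astype(np.uint8)
for c in cv2.findContours(m,cv2.RETR_EXTERNAL,cv2.CHAIN_APPROX_NONE)[0]:
    if cv2.contourArea(c)<1500: continue
    p=cv2.approxPolyDP(cv2.convexHull(c),4,True).reshape(-1,2)
    print(cv2.contourArea(c)); print(p.tolist())
    for z in (0.0025,.019,.041,.048): print(z,ray(w,p,z,st)[:,:2].round(3).tolist())
```

```text
[0.57999611 0.00203809 0.28067868] [-3.14053783e+00  4.63504060e-04  1.26409788e+00]
2338.0
[[0, 239], [46, 324], [2, 339]]
0.0025 [[0.16, 0.006], [0.155, -0.154], [0.064, -0.16]]
0.019 [[0.177, 0.008], [0.172, -0.146], [0.085, -0.151]]
0.041 [[0.2, 0.011], [0.195, -0.134], [0.113, -0.139]]
0.048 [[0.208, 0.012], [0.203, -0.131], [0.122, -0.135]]
2697.5
[[356, 268], [309, 272], [278, 229], [343, 213]]
0.0025 [[0.672, -0.206], [0.6, -0.19], [0.574, -0.107], [0.673, -0.112]]
0.019 [[0.669, -0.196], [0.6, -0.181], [0.575, -0.1], [0.67, -0.105]]
0.041 [[0.665, -0.182], [0.6, -0.167], [0.577, -0.091], [0.667, -0.096]]
0.048 [[0.664, -0.177], [0.6, -0.163], [0.577, -0.088], [0.665, -0.093]]
5003.5
[[414, 142], [421, 143], [465, 234], [461, 244], [417, 252], [405, 240], [370, 159]]
0.0025 [[0.793, -0.04], [0.802, -0.044], [0.844, -0.201], [0.836, -0.216], [0.768, -0.208], [0.754, -0.183], [0.729, -0.045]]
0.019 [[0.785, -0.036], [0.794, -0.04], [0.834, -0.191], [0.826, -0.205], [0.761, -0.198], [0.748, -0.173], [0.724, -0.041]]
0.041 [[0.775, -0.031], [0.783, -0.034], [0.821, -0.177], [0.81
[... 158 characters left out ...]
-0.156], [0.715, -0.033]]
8587.0
[[283, 73], [282, 192], [217, 193], [210, 74]]
0.0025 [[0.644, 0.101], [0.596, -0.054], [0.506, -0.027], [0.552, 0.129]]
0.019 [[0.642, 0.1], [0.596, -0.049], [0.51, -0.023], [0.554, 0.127]]
0.041 [[0.64, 0.098], [0.597, -0.043], [0.515, -0.018], [0.556, 0.123]]
0.048 [[0.639, 0.097], [0.597, -0.041], [0.516, -0.017], [0.557, 0.122]]
3429.0
[[212, 4], [191, 55], [106, 9], [109, 0]]
0.0025 [[0.582, 0.207], [0.536, 0.159], [0.453, 0.243], [0.46, 0.251]]
0.019 [[0.583, 0.201], [0.539, 0.155], [0.458, 0.236], [0.466, 0.244]]
0.041 [[0.584, 0.194], [0.542, 0.15], [0.466, 0.227], [0.473, 0.234]]
0.048 [[0.584, 0.191], [0.543, 0.148], [0.468, 0.224], [0.475, 0.231]]
```

View pics/d.png

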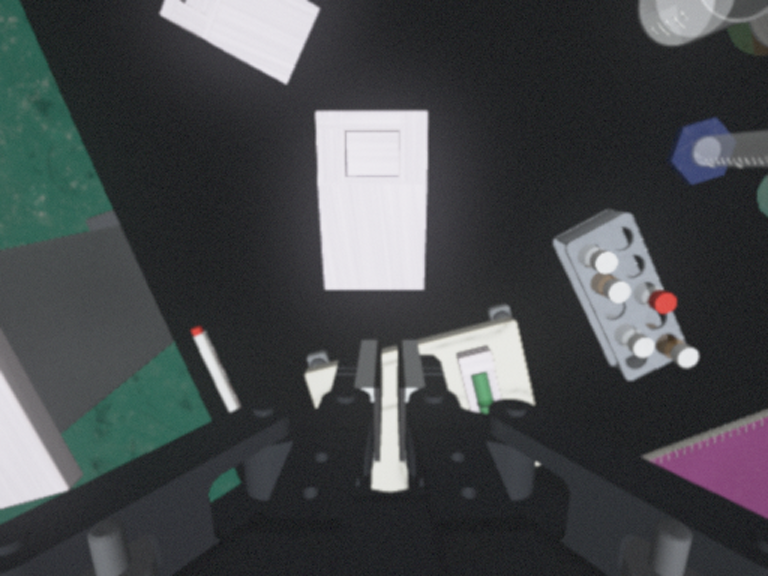

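Run:
```python
from h import *
w=capture('wrist'); d=np.load('d.npz'); st=dict(ee_pos=d['p'],ee_rot=d['r'])
r=lambda p,z: ray(w,np.array(p)/1.5,z,st)[:,:2].round(4).tolist()
print('pocket',r([[373,153],[345,131],[400,131],[401,177],[346,177]],.019), r([[373,153]],.005))
a,b=np.array(r([[305,376],[518,321]],.041)); v=b-a; print('slab',a,b,(a+b)/2,np.linalg.norm(v),np.degrees(np.arctan2(v[1],v[0])))
f=d['f']; save('e.png',f,(185,190,375,300),4)
```

```text
pocket [[0.5896, 0.0793], [0.5725, 0.1037], [0.6171, 0.0895], [0.6067, 0.0528], [0.561, 0.0673]] [[0.5893, 0.0799]]
slab [ 0.4684 -0.0909] [ 0.6692 -0.098 ] [ 0.5688  -0.09445] 0.20092548369980354 -2.0250529414664995
```

View pics/e.png

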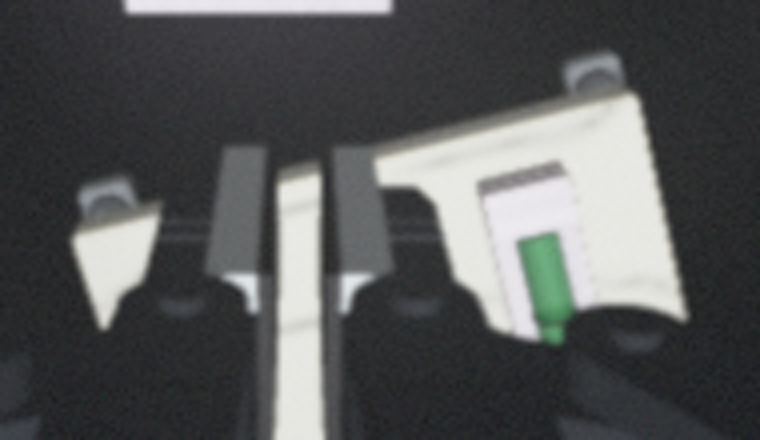

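Run:
```python
from h import *
for z in(.2,.04,.009): print(go([.589,.080,z],np.radians(73)))
```

```text
('d', array([ 2.987, -0.526,  3.239]), 'r', array([-0.012, -0.005, -0.053]))
('d', array([ 2.983, -0.518,  9.639]), 'r', array([-0.012, -0.005, -0.053]))
('d', array([ 2.982, -0.517, 10.879]), 'r', array([-0.012, -0.005, -0.053]))
```

{"method": "apply_moves", "body": {
  "steps": [
    {"dx": 1.5, "dy": -0.25, "dz": 0.8, "rx": 0, "ry": 0, "rz": 0, "hand": 5},
    {"dx": 2.8, "dy": -0.5, "dz": 2, "rx": 0, "ry": 0, "rz": -0.05, "hand": 5},
    {"dx": 2.98, "dy": -0.52, "dz": 3.5, "rx": 0, "ry": 0, "rz": -0.05, "hand": 5},
    {"dx": 2.98, "dy": -0.52, "dz": 5, "rx": 0, "ry": 0, "rz": -0.05, "hand": 5},
    {"dx": 2.98, "dy": -0.52, "dz": 6.5, "rx": 0, "ry": 0, "rz": -0.05, "hand": 5},
    {"dx": 2.98, "dy": -0.52, "dz": 8, "rx": 0, "ry": 0, "rz": -0.05, "hand": 5},
    {"dx": 2.98, "dy": -0.52, "dz": 9, "rx": 0, "ry": 0, "rz": -0.05, "hand": 5},
    {"dx": 2.98, "dy": -0.52, "dz": 9.5, "rx": 0, "ry": 0, "rz": -0.05, "hand": 5},
    {"dx": 2.98, "dy": -0.52, "dz": 9.5, "rx": 0, "ry": 0, "rz": -0.05, "hand": 5},
    {"dx": 2.98, "dy": -0.52, "dz": 9.5, "rx": 0, "ry": 0, "rz": -0.05, "hand": 5}
  ]
}}

```text
time: 3.0
ee_pos: [0.5905, 0.0792, 0.0449]
ee_rot: [3.14, -0.001, 1.273]
ft_force: [0.0, -0.1, 0.5]
finger_gap: 0.0048
gripper_force: 0.0
```

Run:
```python
from h import *
print(go([.589,.080,.009],np.radians(73)))
st=read_state(); w=capture('wrist'); save('f.png',w['frame'],s=1.5); print(st['ee_pos'])
```

```text
('d', array([ 0.012, -0.07 ,  1.436]), 'r', array([ 0.011, -0.01 , -0.009]))
[0.59053502 0.07918093 0.04490392]
```

View pics/f.png

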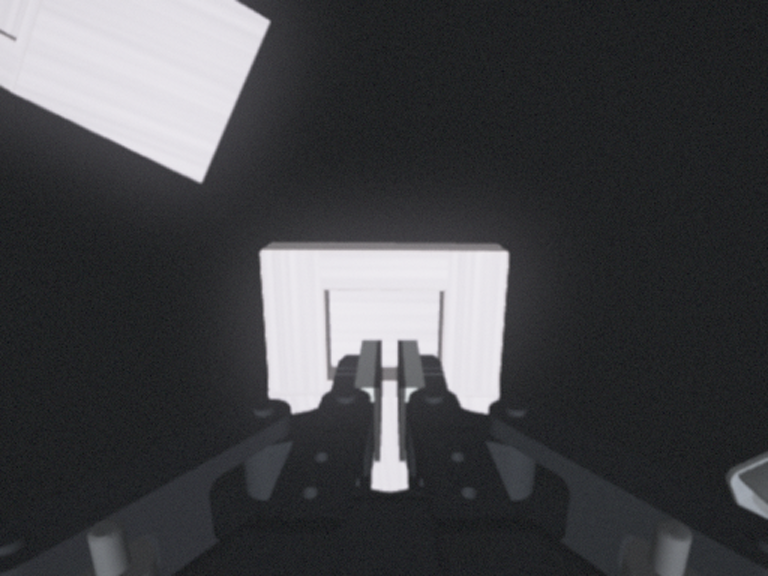

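Run:
```python
from h import *
st=read_state(); w=capture('wrist')
p=ray(w,np.array([[327,290],[443,290],[441,376],[327,376],[265,248],[507,248]])/1.5,.019,st); p[2:4]=p[2:4]
print(p.round(4)); print(p[:4].mean(0), p[4:].mean(0))
print(ray(w,np.array([[327,380],[441,380]])/1.5,.005,st).round(4))
```

```text
[[0.5734 0.1038 0.019 ]
 [0.6167 0.0904 0.019 ]
 [0.6062 0.0552 0.019 ]
 [0.5613 0.0691 0.019 ]
 [0.5562 0.1264 0.019 ]
 [0.6445 0.0993 0.019 ]]
[0.58940082 0.07962918 0.019     ] [0.60032932 0.11284851 0.019     ]
[[0.5567 0.0614 0.005 ]
 [0.6054 0.0463 0.005 ]]
```

{"method": "apply_moves", "body": {
  "steps": [
    {"dx": 0, "dy": -0.04, "dz": 0.7, "rx": 0, "ry": 0, "rz": 0, "hand": 5},
    {"dx": 0, "dy": -0.04, "dz": 1.1, "rx": 0, "ry": 0, "rz": 0, "hand": 5},
    {"dx": 0, "dy": -0.04, "dz": 1.4, "rx": 0, "ry": 0, "rz": 0, "hand": 5},
    {"dx": 0, "dy": -0.04, "dz": 1.4, "rx": 0, "ry": 0, "rz": 0, "hand": 5}
  ]
}}

```text
time: 3.5
ee_pos: [0.5883, 0.0784, 0.0081]
ee_rot: [-3.14, 0.001, 1.272]
ft_force: [-0.7, 0.3, -0.1]
finger_gap: 0.0051
gripper_force: 0.0
```

{"method": "apply_moves", "body": {
  "steps": [
    {"dx": 0, "dy": 0, "dz": 0, "rx": 0, "ry": 0, "rz": 0, "hand": 10},
    {"dx": 0, "dy": 0, "dz": 0, "rx": 0, "ry": 0, "rz": 0, "hand": 16},
    {"dx": 0, "dy": 0, "dz": 0, "rx": 0, "ry": 0, "rz": 0, "hand": 20},
    {"dx": 0, "dy": 0, "dz": 0, "rx": 0, "ry": 0, "rz": 0, "hand": 20},
    {"dx": 0, "dy": 0, "dz": 0, "rx": 0, "ry": 0, "rz": 0, "hand": 20}
  ]
}}

```text
time: 4.0
ee_pos: [0.589, 0.0787, 0.0091]
ee_rot: [3.141, -0.0, 1.272]
ft_force: [-1.0, -0.8, 2.0]
finger_gap: 0.02
gripper_force: 0.8
```

Run:
```python
from h import *
print(go([.5716,.039,.010],np.radians(88)),read_state()['ee_pos'],read_state()['finger_gap'])
```

```text
('d', array([-1.721, -0.2  , -0.037]), 'r', array([ 2.000e-03, -2.000e-03, -2.519e+00])) [0.58904531 0.07865935 0.00909842] 0.019986814207362195
```

{"method": "apply_moves", "body": {
  "steps": [
    {"dx": 0, "dy": 0, "dz": 0, "rx": 0, "ry": 0, "rz": 0, "hand": 24},
    {"dx": 0, "dy": 0, "dz": 0, "rx": 0, "ry": 0, "rz": 0, "hand": 28},
    {"dx": 0, "dy": 0, "dz": 0, "rx": 0, "ry": 0, "rz": 0, "hand": 28},
    {"dx": 0, "dy": 0, "dz": 0, "rx": 0, "ry": 0, "rz": 0, "hand": 28}
  ]
}}

```text
time: 4.4
ee_pos: [0.589, 0.0787, 0.0088]
ee_rot: [3.142, -0.0, 1.272]
ft_force: [-0.1, -0.3, 0.9]
finger_gap: 0.0239
gripper_force: 54.0
```

{"method": "apply_moves", "body": {
  "steps": [
    {"dx": -0.2, "dy": 0, "dz": 0, "rx": 0, "ry": 0, "rz": -0.3, "hand": 28},
    {"dx": -0.4, "dy": -0.05, "dz": 0, "rx": 0, "ry": 0, "rz": -0.6, "hand": 28},
    {"dx": -0.6, "dy": -0.07, "dz": 0, "rx": 0, "ry": 0, "rz": -0.9, "hand": 28},
    {"dx": -0.8, "dy": -0.1, "dz": 0, "rx": 0, "ry": 0, "rz": -1.2, "hand": 28},
    {"dx": -1, "dy": -0.12, "dz": 0, "rx": 0, "ry": 0, "rz": -1.5, "hand": 28},
    {"dx": -1.2, "dy": -0.14, "dz": 0, "rx": 0, "ry": 0, "rz": -1.8, "hand": 28},
    {"dx": -1.4, "dy": -0.16, "dz": 0, "rx": 0, "ry": 0, "rz": -2.1, "hand": 28},
    {"dx": -1.6, "dy": -0.18, "dz": 0, "rx": 0, "ry": 0, "rz": -2.4, "hand": 28},
    {"dx": -1.7, "dy": -0.2, "dz": 0, "rx": 0, "ry": 0, "rz": -2.52, "hand": 28},
    {"dx": -1.7, "dy": -0.2, "dz": 0, "rx": 0, "ry": 0, "rz": -2.52, "hand": 28}
  ]
}}

```text
time: 5.4
ee_pos: [0.5719, 0.0391, 0.0089]
ee_rot: [3.141, 0.0, 1.536]
ft_force: [0.0, -0.8, -0.2]
finger_gap: 0.0237
gripper_force: 53.7
```

Run:
```python
from h import *
print(read_state()['ee_pos'],read_state()['ft_force'])
a=capture('top'); w=capture('wrist')
A=cv2.resize(a['frame'][135:225,200:345],None,fx=5,fy=5,interpolation=cv2.INTER_CUBIC)[:,:512]
A=cv2.resize(a['frame'][125:225,205:350],(512,353),interpolation=cv2.INTER_CUBIC)
W=w['frame'][150:384]
save('g.png',np.vstack([A,W]))
```

```text
[0.57193686 0.03905022 0.00885145] [ 0.01910932 -0.84956811 -0.18248333]
```

View pics/g.png

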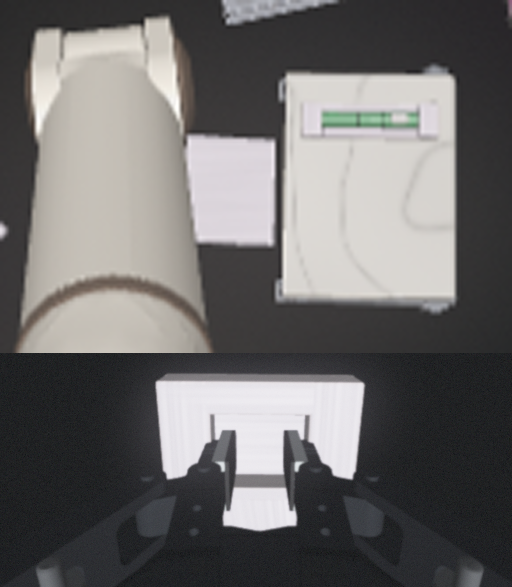

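{"method": "apply_moves", "body": {
  "steps": [
    {"dx": -0.2, "dy": 0, "dz": 0, "rx": 0, "ry": 0, "rz": 0, "hand": 28},
    {"dx": -0.4, "dy": 0, "dz": 0, "rx": 0, "ry": 0, "rz": 0, "hand": 28},
    {"dx": -0.6, "dy": 0, "dz": 0, "rx": 0, "ry": 0, "rz": 0, "hand": 28},
    {"dx": -0.8, "dy": 0, "dz": 0, "rx": 0, "ry": 0, "rz": 0, "hand": 28},
    {"dx": -1, "dy": 0, "dz": 0, "rx": 0, "ry": 0, "rz": 0, "hand": 28},
    {"dx": -1, "dy": 0, "dz": 0, "rx": 0, "ry": 0, "rz": 0, "hand": 28}
  ]
}}

```text
time: 6.1
ee_pos: [0.5708, 0.0127, 0.0088]
ee_rot: [3.142, 0.001, 1.534]
ft_force: [0.6, -1.2, 0.7]
finger_gap: 0.0242
gripper_force: 53.9
```

Run:
```python
from h import *
print(read_state()['ee_pos'],read_state()['ft_force'])
a=capture('top')['frame'].astype(int); print(a[154:164,288:334,0]); print((a[...,1]-a[...,0])[154:164,288:334])
```

```text
[0.57076871 0.01274886 0.00882421] [ 0.62456046 -1.22162203  0.69853809]
[[210 215 202 221 218 219 221 221 221 222 222 222 222 222 218 218 217 214
  215 216 217 218 217 217 217 218 217 217 217 218 222 222 222 222 219 208
  219 218 216 207 209 216 217 217 213 185]
 [211 216 196 224 220 221 223 223 217 220 220 219 219 219 217 217 216 215
  216 217 216 217 217 217 217 217 217 217 217 218 221 221 221 221 216 186
  222 221 221 223 221 215 217 216 213 185]
 [212 216 198 224 220 221 223 222 178 173 176 176 177 182 182 182 182 181
  177 182 183 183 183 183 183 175 184 184 184 184 185 185 185 185 181 156
  222 220 220 222 220 215 217 216 213 185]
 [213 217 199 224 220 221 223 222 137 110 114 115 115 123 122 120 120 119
  103 122 121 120 121 120 118  92 119 131 195 196 197 196 150 117 116 135
  222 221 221 222 221 215 216 216 213 185]
 [213 218 200 224 220 222 223 223 159 143 143 143 144 143 143 144 145 143
  116 146 146 147 160 159 156 135 157 162 219 221 222 221 191 155 151 154
  223 221 221 223 221 215 217 217 213 185]
 [214 219 202 224 221 222 224 223 150 131 132 133 133 133 134 134 135 13
[... 1614 characters left out ...]
7 -6 -6 -6 30 44 44 44 44 45 44 44 44 44 26 44 44 43 39 40
  41 36 40 32  7  4  4  5 16 42 42 19 -6 -6 -6 -7 -6 -5 -3 -3 -4 -3]
 [-2 -4 -6 -6 -6 -6 -6 -6 26 38 38 39 39 38 38 39 40 39 26 40 40 40 41 40
  41 28 43 41 33 26 27 28 38 44 43 11 -7 -6 -6 -6 -7 -5 -4 -3 -4 -3]
 [-3 -3 -7 -6 -6 -6 -6 -6 -2 -3 -2 -3 -2 -3 -2 -2 -2 -2 -3 -2 -2 -2 -2 -1
  -2 -2  3  3  3  3  3  3  3  3  4 -1 -6 -6 -6 -6 -6 -5 -3 -3 -3 -4]
 [-3 -3 -6 -6 -6 -6 -6 -5 -6 -5 -6 -6 -6 -7 -6 -6 -6 -6 -6 -6 -6 -6 -6 -6
  -6 -7 -6 -6 -6 -6 -6 -6 -6 -5 -6 -6 -7 -6 -5 -6 -7 -6 -4 -3 -3 -3]
 [-4 -4 -6 -7 -6 -6 -6 -6 -6 -6 -7 -6 -6 -7 -6 -7 -6 -7 -6 -6 -7 -7 -8 -6
  -8 -7 -7 -6 -6 -7 -7 -8 -7 -7 -8 -7 -6 -6 -6 -6 -6 -5 -3 -4 -4 -3]]
```

```bash
cat >> h.py <<'E'
def bubble(n=3):
    o=[]
    for _ in range(n):
        a=capture('top')['frame'].astype(float); g=(a[...,1]-a[...,0])[155:162,297:323]
        i=np.argsort(-np.median(g,1))[:3]; p=g[i].mean(0); w=np.median(p)-p; w[w<.35*w.max()]=0
        c=(w*np.arange(297,323)).sum()/w.sum(); o.append((309.6-c)*3.1)
    s=read_state(); print('bubble',np.round(o,2),'t',s['time'],'pos',s['ee_pos'].round(4),'ft',s['ft_force'].round(1)); return w.round()
E
python3 -c "
from h import *
print(bubble())"
```

```text
bubble [-22.39 -22.32 -22.69] t 6.3 pos [0.5708 0.013  0.0088] ft [ 0.5 -2.7  0.2]
[ 0.  0.  0.  0.  0.  0.  0.  0.  0. 15.  0.  0.  0.  0.  0.  0.  0.  0.
  0. 39. 40. 41. 39. 24.  0.  0.]
```

{"method": "apply_moves", "body": {
  "steps": [
    {"dx": -0.1, "dy": 0, "dz": 0, "rx": 0, "ry": 0, "rz": 0, "hand": 28},
    {"dx": -0.2, "dy": 0, "dz": 0, "rx": 0, "ry": 0, "rz": 0, "hand": 28},
    {"dx": -0.3, "dy": 0, "dz": 0, "rx": 0, "ry": 0, "rz": 0, "hand": 28},
    {"dx": -0.4, "dy": 0, "dz": 0, "rx": 0, "ry": 0, "rz": 0, "hand": 28},
    {"dx": -0.5, "dy": 0, "dz": 0, "rx": 0, "ry": 0, "rz": 0, "hand": 28},
    {"dx": -0.6, "dy": 0, "dz": 0, "rx": 0, "ry": 0, "rz": 0, "hand": 28}
  ]
}}

```text
time: 6.9
ee_pos: [0.5703, -0.0006, 0.0088]
ee_rot: [3.142, -0.0, 1.536]
ft_force: [0.8, 2.7, 1.1]
finger_gap: 0.0239
gripper_force: 54.0
```

```bash
python3 -c "
from h import *
print(bubble())"
```

```text
bubble [-22.75 -22.71 -22.81] t 7.05 pos [ 0.5703 -0.0013  0.0088] ft [0.4 0.4 1. ]
[ 0.  0.  0.  0.  0.  0.  0.  0.  0. 14.  0.  0.  0.  0.  0.  0.  0.  0.
  0. 39. 40. 40. 39. 24.  0.  0.]
```

```bash
sed -i 's/\.35\*w/.45*w/' h.py
```

{"method": "apply_moves", "body": {
  "steps": [
    {"dx": -0.1, "dy": 0, "dz": 0, "rx": 0, "ry": 0, "rz": 0, "hand": 28},
    {"dx": -0.2, "dy": 0, "dz": 0, "rx": 0, "ry": 0, "rz": 0, "hand": 28},
    {"dx": -0.3, "dy": 0, "dz": 0, "rx": 0, "ry": 0, "rz": 0, "hand": 28},
    {"dx": -0.4, "dy": 0, "dz": 0, "rx": 0, "ry": 0, "rz": 0, "hand": 28},
    {"dx": -0.4, "dy": 0, "dz": 0, "rx": 0, "ry": 0, "rz": 0, "hand": 28}
  ]
}}

```text
time: 7.55
ee_pos: [0.5699, -0.0114, 0.0088]
ee_rot: [3.142, 0.0, 1.535]
ft_force: [0.5, 1.7, 2.2]
finger_gap: 0.0239
gripper_force: 54.1
```

```bash
python3 -c "
from h import *
print(bubble())"
```

```text
bubble [-25.51 -25.52 -25.5 ] t 7.7 pos [ 0.5699 -0.0113  0.0088] ft [-0.1  0.6  1.4]
[ 0.  0.  0.  0.  0.  0.  0.  0.  0.  0.  0.  0.  0.  0.  0.  0.  0.  0.
  0. 39. 41. 41. 40. 24.  0.  0.]
```

{"method": "apply_moves", "body": {
  "steps": [
    {"dx": -0.1, "dy": 0, "dz": 0, "rx": 0, "ry": 0, "rz": 0, "hand": 28},
    {"dx": -0.2, "dy": 0, "dz": 0, "rx": 0, "ry": 0, "rz": 0, "hand": 28},
    {"dx": -0.3, "dy": 0, "dz": 0, "rx": 0, "ry": 0, "rz": 0, "hand": 28},
    {"dx": -0.4, "dy": 0, "dz": 0, "rx": 0, "ry": 0, "rz": 0, "hand": 28},
    {"dx": -0.4, "dy": 0, "dz": 0, "rx": 0, "ry": 0, "rz": 0, "hand": 28}
  ]
}}

```text
time: 8.2
ee_pos: [0.5696, -0.0213, 0.0088]
ee_rot: [3.142, 0.0, 1.535]
ft_force: [0.9, 1.6, 1.2]
finger_gap: 0.0238
gripper_force: 54.1
```

```bash
python3 -c "
from h import *
print(bubble())"
```

```text
bubble [-25.48 -25.49 -25.49] t 8.35 pos [ 0.5696 -0.0213  0.0088] ft [-0.2  0.9  1.3]
[ 0.  0.  0.  0.  0.  0.  0.  0.  0.  0.  0.  0.  0.  0.  0.  0.  0.  0.
  0. 40. 41. 40. 39. 24.  0.  0.]
```

{"method": "apply_moves", "body": {
  "steps": [
    {"dx": -0.1, "dy": 0, "dz": 0, "rx": 0, "ry": 0, "rz": 0, "hand": 28},
    {"dx": -0.2, "dy": 0, "dz": 0, "rx": 0, "ry": 0, "rz": 0, "hand": 28},
    {"dx": -0.3, "dy": 0, "dz": 0, "rx": 0, "ry": 0, "rz": 0, "hand": 28},
    {"dx": -0.4, "dy": 0, "dz": 0, "rx": 0, "ry": 0, "rz": 0, "hand": 28},
    {"dx": -0.4, "dy": 0, "dz": 0, "rx": 0, "ry": 0, "rz": 0, "hand": 28}
  ]
}}

```text
time: 8.85
ee_pos: [0.5693, -0.0288, 0.0088]
ee_rot: [-3.142, -0.002, 1.537]
ft_force: [0.6, 6.7, 0.7]
finger_gap: 0.024
gripper_force: 54.1
```

```bash
python3 -c "
from h import *
print(bubble())"
```

```text
bubble [-25.36 -25.36 -25.34] t 9.0 pos [ 0.5693 -0.0288  0.0088] ft [-0.2  5.9  1.6]
[ 0.  0.  0.  0.  0.  0.  0.  0.  0.  0.  0.  0.  0.  0.  0.  0.  0.  0.
  0. 40. 41. 41. 39. 20.  0.  0.]
```

{"method": "apply_moves", "body": {
  "steps": [
    {"dx": -0.06, "dy": 0, "dz": 0, "rx": 0, "ry": 0, "rz": 0, "hand": 28},
    {"dx": -0.12, "dy": 0, "dz": 0, "rx": 0, "ry": 0, "rz": 0, "hand": 28},
    {"dx": -0.2, "dy": 0, "dz": 0, "rx": 0, "ry": 0, "rz": 0, "hand": 28},
    {"dx": -0.2, "dy": 0, "dz": 0, "rx": 0, "ry": 0, "rz": 0, "hand": 28}
  ]
}}

```text
time: 9.4
ee_pos: [0.5691, -0.0315, 0.0088]
ee_rot: [-3.141, -0.004, 1.539]
ft_force: [0.1, 10.4, 2.3]
finger_gap: 0.0238
gripper_force: 54.1
```

```bash
python3 -c "
from h import *
print(bubble())"
```

```text
bubble [-23.14 -22.97 -22.97] t 9.55 pos [ 0.5692 -0.0316  0.0088] ft [-0.3 10.2  1.9]
[ 0.  0.  0.  0.  0.  0.  0.  0.  0.  0.  0.  0.  0.  0.  0.  0.  0.  0.
 34. 42. 42. 42. 35.  0.  0.  0.]
```

{"method": "apply_moves", "body": {
  "steps": [
    {"dx": -0.06, "dy": 0, "dz": 0, "rx": 0, "ry": 0, "rz": 0, "hand": 28},
    {"dx": -0.12, "dy": 0, "dz": 0, "rx": 0, "ry": 0, "rz": 0, "hand": 28},
    {"dx": -0.2, "dy": 0, "dz": 0, "rx": 0, "ry": 0, "rz": 0, "hand": 28},
    {"dx": -0.2, "dy": 0, "dz": 0, "rx": 0, "ry": 0, "rz": 0, "hand": 28}
  ]
}}

```text
time: 9.95
ee_pos: [0.569, -0.0364, 0.0088]
ee_rot: [-3.141, -0.004, 1.539]
ft_force: [0.2, 10.9, 2.8]
finger_gap: 0.024
gripper_force: 54.1
```

```bash
python3 -c "
from h import *
print(bubble())
print(capture('top')['frame'][150:165,297:323,1].astype(int)-capture('top')['frame'][150:165,297:323,0])"
```

```text
bubble [-19.05 -19.09 -19.07] t 10.1 pos [ 0.569  -0.0365  0.0088] ft [-0.4 10.8  1.4]
[ 0.  0.  0.  0.  0.  0.  0.  0.  0.  0.  0.  0.  0.  0.  0.  0. 23. 34.
 43. 43. 43. 40.  0.  0.  0.  0.]
[[-3 -3 -3 -3 -3 -3 -4 -4 -3 -4 -3 -4 -3 -4 -3 -3 -3 -3 -3 -3 -3 -4 -4 -4
  -3 -3]
 [-3 -3 -3 -3 -3 -3 -3 -4 -3 -4 -3 -4 -4 -3 -3 -3 -3 -4 -3 -3 -4 -4 -3 -4
  -3 -4]
 [-3 -3 -3 -3 -3 -3 -3 -3 -4 -3 -3 -3 -4 -4 -3 -3 -3 -3 -4 -3 -3 -3 -3 -3
  -3 -3]
 [-3 -4 -3 -3 -3 -3 -4 -3 -4 -4 -3 -3 -4 -4 -3 -3 -3 -3 -3 -3 -3 -3 -4 -3
  -3 -3]
 [-4 -5 -5 -5 -4 -3 -5 -5 -5 -4 -5 -5 -5 -5 -4 -5 -5 -5 -4 -5 -5 -5 -5 -4
  -4 -4]
 [-7 -6 -7 -6 -5 -5 -5 -6 -7 -6 -5 -6 -7 -6 -6 -6 -6 -7 -6 -6 -6 -6 -6 -6
  -6 -6]
 [10 10 10  8  8  9 15 15 14  2  6  6  5  6  5  4 -2  4  4  4  4  4  3  3
   3  3]
 [50 51 51 49 50 50 54 54 54 40 41 41 42 41 40 40 19 10  2  1  1  4 40 40
  39 39]
 [47 47 46 46 46 46 46 45 46 39 45 44 45 46 45 44 19  5 -3 -4 -3 -2 44 43
  43 42]
 [46 45 45 45 46 44 44 44 45 32 45 45 44 46 44 43 23 15  4  5  4  7 44 44
  43 43]
 [28 37 37 38 38 38 39 39 38 20 40 39 40 40 40 38 21 33 25 27 27 29 44 41
  43 44]
 [-2 -3 -3 -3 -3 -3 -3 -2 -2 -4 -2 -2 -2 -2 -2 -1 -2 -2 -1  3  3  3  3  3
   4  3]
 [-6 -6 -7 -6 -6 -6 -6 -6 -6 -7 -6 -6 -5 -7 -6 -6 -6 -6 -6 -6 -6 -6 -5 -6
  -6 -6]
 [-6 -7 -6 -7 -7 -7 -7 -6 -6 -7 -7 -6 -7 -7 -7 -7 -7 -7 -7 -8 -7 -7 -7 -7
  -7 -7]
 [-4 -4 -4 -3 -4 -4 -4 -3 -4 -4 -5 -5 -5 -4 -5 -4 -5 -5 -4 -6 -5 -6 -6 -6
  -5 -5]]
```

{"method": "apply_moves", "body": {
  "steps": [
    {"dx": -0.08, "dy": 0, "dz": 0, "rx": 0, "ry": 0, "rz": 0, "hand": 28},
    {"dx": -0.16, "dy": 0, "dz": 0, "rx": 0, "ry": 0, "rz": 0, "hand": 28},
    {"dx": -0.24, "dy": 0, "dz": 0, "rx": 0, "ry": 0, "rz": 0, "hand": 28},
    {"dx": -0.32, "dy": 0, "dz": 0, "rx": 0, "ry": 0, "rz": 0, "hand": 28},
    {"dx": -0.4, "dy": 0, "dz": 0, "rx": 0, "ry": 0, "rz": 0, "hand": 28},
    {"dx": -0.4, "dy": 0, "dz": 0, "rx": 0, "ry": 0, "rz": 0, "hand": 28}
  ]
}}

```text
time: 10.8
ee_pos: [0.5687, -0.0466, 0.0088]
ee_rot: [-3.141, -0.004, 1.539]
ft_force: [-0.3, 9.9, 1.7]
finger_gap: 0.0239
gripper_force: 54.1
```

```bash
python3 -c "
from h import *
print(bubble())"
```

```text
bubble [-5.09 -3.95 -3.63] t 10.95 pos [ 0.5687 -0.0467  0.0088] ft [1.  9.6 0.9]
[45.  0.  0.  0.  0.  0.  0.  0.  0.  0.  0.  0.  0.  0.  0. 38. 44. 43.
 41. 31.  0.  0.  0.  0.  0.  0.]
```

{"method": "apply_moves", "body": {
  "steps": [
    {"dx": -0.08, "dy": 0, "dz": 0, "rx": 0, "ry": 0, "rz": 0, "hand": 28},
    {"dx": -0.16, "dy": 0, "dz": 0, "rx": 0, "ry": 0, "rz": 0, "hand": 28},
    {"dx": -0.24, "dy": 0, "dz": 0, "rx": 0, "ry": 0, "rz": 0, "hand": 28},
    {"dx": -0.32, "dy": 0, "dz": 0, "rx": 0, "ry": 0, "rz": 0, "hand": 28},
    {"dx": -0.32, "dy": 0, "dz": 0, "rx": 0, "ry": 0, "rz": 0, "hand": 28}
  ]
}}

```text
time: 11.45
ee_pos: [0.5685, -0.0547, 0.0088]
ee_rot: [-3.141, -0.004, 1.539]
ft_force: [1.4, 10.7, 2.0]
finger_gap: 0.0239
gripper_force: 54.2
```

```bash
python3 -c "
from h import *
print(bubble())"
```

```text
bubble [14.15 14.18 14.2 ] t 11.6 pos [ 0.5685 -0.0547  0.0088] ft [-0.2 10.6  1.7]
[43. 43. 51. 48.  0.  0.  0.  0.  0.  0.  0.  0.  0.  0. 40. 39. 41. 40.
  0.  0.  0.  0.  0.  0.  0.  0.]
```

```bash
sed -i 's/297/304/g' h.py; python3 -c "
from h import *
print(bubble(1))"
```

```text
bubble [-8.08] t 11.65 pos [ 0.5685 -0.0547  0.0088] ft [ 0.  11.   1.4]
[ 0.  0.  0.  0.  0.  0. 23. 42. 41. 43. 42.  0.  0.  0.  0.  0.  0.  0.
  0.]
```

{"method": "apply_moves", "body": {
  "steps": [
    {"dx": -0.06, "dy": 0, "dz": 0, "rx": 0, "ry": 0, "rz": 0, "hand": 28},
    {"dx": -0.12, "dy": 0, "dz": 0, "rx": 0, "ry": 0, "rz": 0, "hand": 28},
    {"dx": -0.18, "dy": 0, "dz": 0, "rx": 0, "ry": 0, "rz": 0, "hand": 28},
    {"dx": -0.24, "dy": 0, "dz": 0, "rx": 0, "ry": 0, "rz": 0, "hand": 28},
    {"dx": -0.24, "dy": 0, "dz": 0, "rx": 0, "ry": 0, "rz": 0, "hand": 28}
  ]
}}

```text
time: 12.15
ee_pos: [0.5683, -0.0604, 0.0088]
ee_rot: [-3.141, -0.004, 1.539]
ft_force: [0.3, 11.2, 2.2]
finger_gap: 0.0243
gripper_force: 54.2
```

```bash
python3 -c "
from h import *
print(bubble())"
```

```text
bubble [-4.61 -4.62 -4.6 ] t 12.3 pos [ 0.5682 -0.0605  0.0088] ft [-0.  10.7  1.7]
[ 0.  0.  0.  0.  0. 33. 42. 42. 43. 41.  0.  0.  0.  0.  0.  0.  0.  0.
  0.]
```

{"method": "apply_moves", "body": {
  "steps": [
    {"dx": -0.05, "dy": 0, "dz": 0, "rx": 0, "ry": 0, "rz": 0, "hand": 28},
    {"dx": -0.1, "dy": 0, "dz": 0, "rx": 0, "ry": 0, "rz": 0, "hand": 28},
    {"dx": -0.18, "dy": 0, "dz": 0, "rx": 0, "ry": 0, "rz": 0, "hand": 28},
    {"dx": -0.18, "dy": 0, "dz": 0, "rx": 0, "ry": 0, "rz": 0, "hand": 28}
  ]
}}

```text
time: 12.7
ee_pos: [0.5681, -0.065, 0.0088]
ee_rot: [-3.141, -0.004, 1.539]
ft_force: [0.6, 10.3, 2.2]
finger_gap: 0.0241
gripper_force: 54.2
```

```bash
python3 -c "
from h import *
print(bubble())
a=capture('top')['frame']; b=capture('scene')['frame']
A=cv2.resize(a[145:172,285:340],(770,378),interpolation=cv2.INTER_CUBIC); B=cv2.resize(b[185:215,295:345],(350,210),interpolation=cv2.INTER_CUBIC)
C=np.zeros((588,770,3),np.uint8); C[:378]=A; C[378:,:350]=B; save('i.png',C)"
```

```text
bubble [4.06 4.05 4.1 ] t 12.85 pos [ 0.5681 -0.065   0.0088] ft [ 1.  10.4  1.6]
[54. 39.  0.  0. 33. 43. 42. 42. 40.  0.  0.  0.  0.  0.  0.  0.  0.  0.
  0.]
```

View pics/i.png

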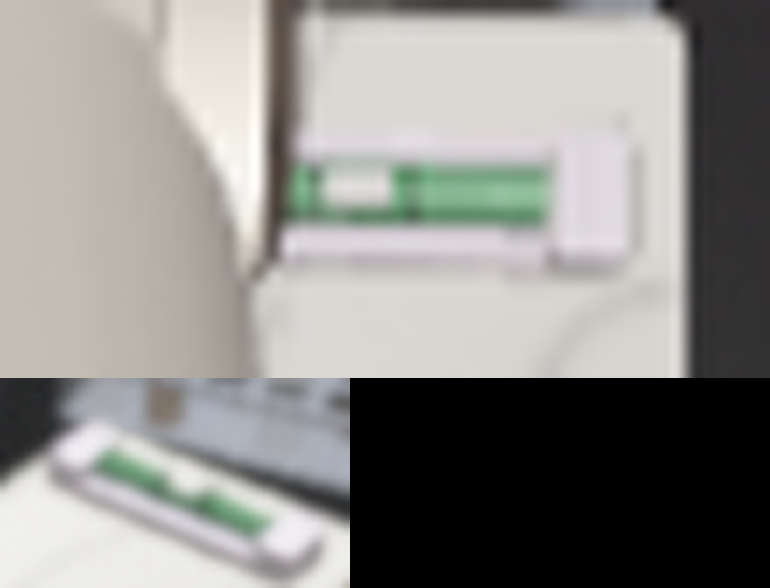

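{"method": "apply_moves", "body": {
  "steps": [
    {"dx": 0.08, "dy": 0, "dz": 0, "rx": 0, "ry": 0, "rz": 0, "hand": 22},
    {"dx": 0.1, "dy": 0, "dz": 0, "rx": 0, "ry": 0, "rz": 0, "hand": 16},
    {"dx": 0.1, "dy": 0, "dz": 0, "rx": 0, "ry": 0, "rz": 0, "hand": 10},
    {"dx": 0.1, "dy": 0, "dz": 0, "rx": 0, "ry": 0, "rz": 0, "hand": 8},
    {"dx": 0.1, "dy": 0, "dz": 0, "rx": 0, "ry": 0, "rz": 0, "hand": 8}
  ]
}}

```text
time: 13.45
ee_pos: [0.5676, -0.0677, 0.0086]
ee_rot: [-3.141, 0.001, 1.535]
ft_force: [-0.1, 0.5, -0.2]
finger_gap: 0.008
gripper_force: 0.0
```

```bash
python3 -c "
from h import *
print(bubble(2))"
```

```text
bubble [4.53 4.45] t 13.55 pos [ 0.5678 -0.0672  0.0086] ft [-0.7  0.4 -0.5]
[48. 43.  0.  0. 28. 38. 38. 37. 35.  0.  0.  0.  0.  0.  0.  0.  0.  0.
  0.]
```

{"method": "apply_moves", "body": {
  "steps": [
    {"dx": 0.1, "dy": 0, "dz": -0.3, "rx": 0, "ry": 0, "rz": 0, "hand": 8},
    {"dx": 0.1, "dy": 0, "dz": -0.8, "rx": 0, "ry": 0, "rz": 0, "hand": 8},
    {"dx": 0.1, "dy": 0, "dz": -1.6, "rx": 0, "ry": 0, "rz": 0, "hand": 8},
    {"dx": 0.6, "dy": 0, "dz": -3, "rx": 0, "ry": 0, "rz": 0, "hand": 8},
    {"dx": 2, "dy": 0, "dz": -4.2, "rx": 0, "ry": 0, "rz": 0, "hand": 8},
    {"dx": 3.6, "dy": 0, "dz": -5, "rx": 0, "ry": 0, "rz": 0, "hand": 8},
    {"dx": 5, "dy": 0, "dz": -5.5, "rx": 0, "ry": 0, "rz": 0, "hand": 8},
    {"dx": 5, "dy": 0, "dz": -5.5, "rx": 0, "ry": 0, "rz": 0, "hand": 8},
    {"dx": 5, "dy": 0, "dz": -5.5, "rx": 0, "ry": 0, "rz": 0, "hand": 8}
  ]
}}

```text
time: 14.45
ee_pos: [0.5728, 0.0597, 0.1478]
ee_rot: [3.139, -0.0, 1.539]
ft_force: [-0.6, -0.9, -0.6]
finger_gap: 0.0079
gripper_force: 0.0
```

```bash
python3 -c "
from h import *
print(bubble(2))
a=capture('top')['frame']; b=capture('scene')['frame']; w=capture('wrist')['frame']
g=a.astype(int); print((g[...,1]-g[...,0])[156:161,293:327]); print(g[156:161,293:327,0])
A=cv2.resize(a[145:172,265:340],(800,288),interpolation=cv2.INTER_CUBIC); 
C=np.zeros((588,800,3),np.uint8); C[:288]=A; C[288:,:400]=cv2.resize(w,(400,300)); C[288:,400:]=cv2.resize(b[170:255,230:350],(400,300)); save('j.png',C)"
```

```text
bubble [-1.49 -1.49] t 14.55 pos [0.572  0.0569 0.1465] ft [-0.4  0.3 -0.6]
[ 0.  0.  0.  0. 33. 43. 43. 43. 41.  0.  0.  0.  0.  0.  0.  0.  0.  0.
  0.]
[[-6 -6 -6 -5 19 17 18 18 17 17 15 14  9  8 -1  7  7  7  6  6  6  4 13  5
   6  4  4  4  4  4  4 -1 -6 -6]
 [-7 -6 -6 -5 46 46 46 47 47 47 46 47 48 49 23 12  3  3  3  4 51 42 53 42
  41 41 41 41 40 41 35  9 -6 -6]
 [-7 -7 -6 -4 47 48 47 47 48 47 47 48 47 49 30  5 -5 -4 -3 -3 50 40 48 48
  48 48 47 46 46 46 40 10 -7 -6]
 [-6 -6 -7 -5 46 46 46 46 46 47 47 46 46 47 34 16  4  4  6  8 48 34 46 47
  47 47 46 45 46 45 40 10 -6 -6]
 [-5 -6 -6 -5 15 24 24 25 26 27 27 27 28 25 20 27 23 32 33 33 39 27 40 40
  40 41 41 42 43 43 32  3 -6 -6]]
[[220 222 224 226 155 154 154 154 154 153 152 154 175 174 172 176 183 183
  184 183 177 177 181 186 185 186 186 186 186 187 185 188 222 220]
 [221 222 224 227 140 139 138 136 135 134 134 132 130 122 109 180 200 201
  200 193 102  98 115 122 122 123 122 121 121 120 128 176 222 220]
 [221 223 224 226 135 133 137 136 136 137 136 136 136 128 126 203 224 224
  221 215 122 118 134 134 134 135 137 145 144 143 150 186 223 221]
 [221 223 225 226 109 109 112 113 114 114 115 116 116 110 111 162 181 181
  179 172 114 107 127 127 128 128 130 138 137 136 143 185 223 221]
 [221 223 224 226 144 116 116 116 117 117 117 117 117 110 110 119 119  96
  100  97  91  82  99  99 100  99 100 100 100  98 118 188 223 221]]
```

View pics/j.png

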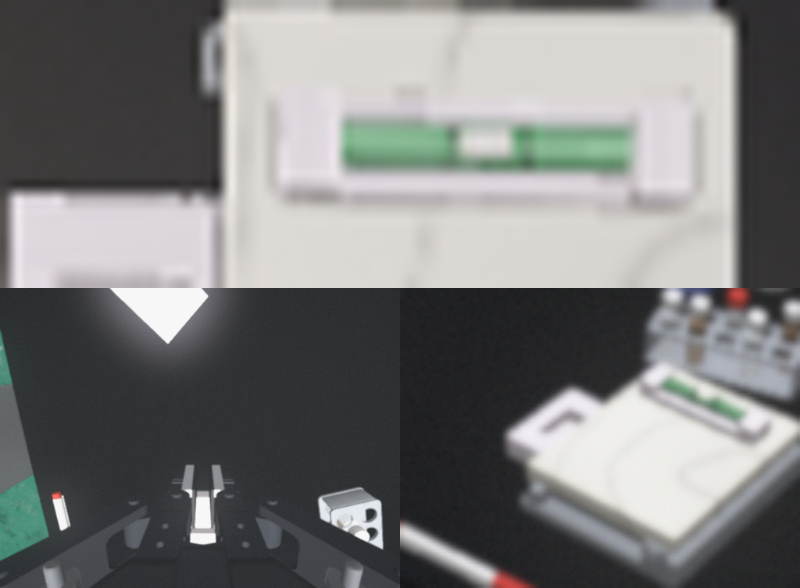

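```bash
python3 -c "
from h import *
print(finish_job())"
```

```text
the job is handed in; nothing more can be done
None
```

I handed the job in at about 14.7 s. The last pictures show the bubble within about 1 mm of the middle, the shim square under the front of the slab, and the gripper clear; the judge's verdict was not shown.

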